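# Load the cassette check station and hold its slide at the mark

## Task

Seat the two white cassettes upright and fully down in the two nests of the check station, one in each, both with the tab sticking out through the notch at the handle side, and let go of them. Then pull the station's spring-return slide out by its black handle until its pointer lines up with the mark on the scale, and keep it there: finish while still holding the handle at the mark, because the spring takes it back if let go. Leave the other things on the bench where they are.

Things in the scene. Friction and masses are not known exactly. Their poses are not given: they have to be found in the camera images.
- station: Check station fixed to the bench, new place and yaw each time: white plate 6 mm thick, 350 mm along its x, 172 mm wide (front part 110), teal housing 52 mm high at its +x end, two nests side by side, between them a spring slide that pulls to its -x (roughly to the robot). Origin: on the table, 190 mm from its front (-x) end, mid-width; z up.
- nest_left (a point): Floor centre of the left (+y) nest, 6 mm above the table; station axes. Pocket 74 (x) by 36 mm (y), walls 4 mm thick, 12 mm high above the floor. Only its -x wall has a notch, 22 mm wide, for a cassette's tab; turned round, a cassette will not go down. Seated, a cassette's origin is at this point, with 5 mm play each way in x, 4 in y. Either cassette fits.
- nest_right (a point): Floor centre of the right (-y) nest, 6 mm above the table; station axes. Pocket 74 (x) by 36 mm (y), walls 4 mm thick, 12 mm high above the floor. Only its -x wall has a notch, 22 mm wide, for a cassette's tab; turned round, a cassette will not go down. Seated, a cassette's origin is at this point, with 5 mm play each way in x, 4 in y. Either cassette fits.
- cassette_a: White plastic cassette, loose, 50 to 100 g, upright; both alike. Block 64 x 28 x 42 mm (own x, y, z), three round grey ports on top; a low tab (14 mm long, 13 wide, 16 high, level with the underside) on its -x end. Origin: centre of the block's underside; z up. Grasp across the 28 mm width, near the top.
- cassette_b: White plastic cassette, loose, 50 to 100 g, upright; both alike. Block 64 x 28 x 42 mm (own x, y, z), three round grey ports on top; a low tab (14 mm long, 13 wide, 16 high, level with the underside) on its -x end. Origin: centre of the block's underside; z up. Grasp across the 28 mm width, near the top.
- tab_a (a point): Tip of the tab of cassette_a: 46 mm from the cassette's origin along its -x, 8 mm above its underside.
- tab_b (a point): Tip of the tab of cassette_b: 46 mm from the cassette's origin along its -x, 8 mm above its underside.
- slide (a joint): Pull of the slide, m: 0 = in (spring home), grows to the station's -x, stop at 0.09. Spring pulls back 2 N at 0, 7 N at 0.07. At its far end a steel bridge 160 mm across, 16 mm wide, 58 to 63 mm above the table: 75 mm beyond (+x of) the nest centres when in; when pulled it passes over seated cassettes (tops at 48 mm) untouched.
- handle: The slide with its black upright handle plate: 12 mm thick (station x), 44 mm wide (station y), from 18 to 74 mm above the table, with a base flange 22 x 32 x 6 mm. Origin: centre of its foot, 18 mm above the table, 105 mm to the station's -x of the nest centres when in. Station axes. Pinch it across its thickness from above.
- grip_point (a point): Point to pinch on the handle: middle of the plate, 56 mm above the table, 38 mm above the handle's origin. Station axes. Moves with the slide.
- pointer (a point): Tip of the slim dark pointer (3 mm wide) that sticks out to the right (station -y) at the handle's foot, at the same station x as the handle's middle. Moves with the slide; 17 mm above the table.
- mark (a point): The mark: thin steel ridge (3 mm wide, along station y) on a dark steel clip 22 x 16 x 9 mm on the scale at the right (-y) of the slide. Point: the ridge's end next to the slide, 17 mm above the table; station axes. Fixed during the job, but each time elsewhere, 45 to 70 mm to -x of the pointer's home. At the mark: pointer and mark have the same station x.
- reagent_bottle: Amber bottle, 64 mm diameter, 150 mm tall; loose bystander, leave alone. Origin: centre of underside.
- specimen_jar: Clear jar with a white lid, 56 mm diameter, 60 mm tall; loose bystander, leave alone. Origin: centre of underside.
- beaker: Empty glass beaker, 64 mm diameter at the rim, 65 mm tall; loose bystander, leave alone. Origin: centre of underside.
- petri_dish: Clear closed dish, 90 mm diameter, 16 mm high; loose bystander, leave alone. Origin: centre of underside.
- tip_box: Blue plastic box, 85 x 120 x 55 mm (its x, y, z); loose bystander, leave alone. Origin: centre of underside.
There are look-alikes about, which are no part of the job. Leave any purple or yellow look-alike of the cassette_b alone.

How it is judged:
By the outcome, as a careful person would: the job done as asked, in the order asked, and still so for the second after the job is handed in, while the arm keeps its last pose, push and grip.
It also fails if it takes over 72 s, if anything falls off the work surface, if the arm or the gripper's body presses on something with over 40 N, if the wrist force passes 120 N, or if a joint passes its speed limit or range.

## Robot

A 6-joint arm with a two-finger parallel gripper is mounted at the origin on the work surface. World frame = base frame: x ahead of the robot, y to its left, z up, the work surface at z = 0. Lengths are in m, angles in degrees, forces in N, time in s.
With the tool pointing down it reaches from about 0.25 to 0.725 m from the base axis. Payload 9.7 kg.
Tool frame: the origin (TCP) lies midway between the tips of the shut fingers; the grasp point (between the pads) lies 19 mm behind it (bot.pinch_z is the distance from the TCP to the grasp point, in m); z points along the fingers, y is the line along which they close (so a half turn about z gives the same grasp; the last joint's range is limited). The gripper opens to 85 mm and grips with 20 to 120 N. Pads are 22 mm wide; open, the fingers measure 114 mm over their backs; the gripper's body (76 mm by 85 mm) begins 54 mm behind the grasp point. The pads swing forward as they close: fully open they stand 13 mm farther back than shut.
Start: joints at [69.271, 4.979, 10.078, 95.1, 0, 90], TCP at [0.195, 0.514, 0.231] pointing down, gripper open.
Joint ranges: [-179.16, 179.16], [-48.56, 103.87], [-65.8, 70.77], [-126.05, 130.52], [-82.76, 87.17], [-180, 180]. Speed limits (degrees/s): [127.2, 127.2, 147.25, 180, 180, 180].

## Interface

Orientations are given as [roll, pitch, yaw] about the fixed x, y, z axes, in that order (R = Rz(yaw) Ry(pitch) Rx(roll)).
In Python, from workcell import sensors, camera, ticket, bot gives the robot as it stands.
- The arm moves only by the shell command python3 -m handwheel 'ROWS' [FORCE]. ROWS is a JSON object of lists of equal length, an entry for each row: "gripper": the opening, from -1 (shut) to 1 (fully open); "slide": the shift along the tool's x, y, z in mm, a list of three; "yaw": the turn about the tool's z in rad. A call has 1 to 8 rows; each row shifts and turns the commanded pose from where the row before left it, along the tool's axes as they then stand; what a row does not reach is not made up. A row lasts 1/12 s, in which the tool goes at most 41.7 mm and 7.16 degrees, less where a joint would pass 70% of its speed; a pose out of reach is approached as far as the arm can. A call is refused whole if a number of a shift passes 41.7 or a number of a turn 0.125, either way. A call with a gripper value outside its range is refused whole. The fingers move at their own pace and stop on an object; FORCE is the grip in N (left out, the last holds). Time passes only in rows, so rows that do not move let the fingers close. It gives the time, the measured TCP pose, the force, the opening and the grip force at its end, in the units of the state.
- sensors.get_obs(): the state, without advancing time (a new reading comes with each control period).
- camera(name): name is "scene" or "top" or "wrist"; returns a dict with "img" (420x560x3 uint8, red, green, blue), "fx", "fy", "cx", "cy" (pixels), "dist" ([k1, k2, p1, p2, k3] as OpenCV has them; the pictures are not rectified), "R" (3x3) and "t" (3): a world point X has camera coordinates R X + t. Camera axes: x right, y down, z forward; pixel columns grow to the right and rows downward; lengths in m; the calibration is good to about 2 mm. A picture is of the moment at which its call begins. There is no depth.
- ticket.job_done(): hands the job in; it is judged then, once.
The state is a dict: "time": time; "q": joint angles; "qd": joint speeds; "joint_efforts": joint torques, N m; "ee_pos": TCP position; "tcp_rot": TCP orientation; "wrist_force": force on the tool from outside, world axes, zero at the start; "torque": the same for the moment, N m; "opening": finger opening in m; "grasp_force": force on a finger pad.
Only numpy, scipy, OpenCV 4.12 (cv2) and the standard library are available. Lean on these libraries where they do the work, as an engineer would, in place of code of your own. Each camera call takes 0.05 s, during which the arm holds its last target. There are 200 camera calls.

## Working session

There is one attempt and no reset: what is moved stays moved. The work goes in short steps, Python scripts to look and compute and a shell command to move; the robot and the scene stay as the last step left them, time stands still between calls to the robot, and variables do not carry over. Pictures are saved under pics/ and viewed, at most 10 in all, crops included, and the job is handed in when it is done.

```bash
mkdir -p pics; ls; python3 - <<'E'
from workcell import sensors,camera,bot
import cv2,numpy as np
o=sensors.get_obs();print(o, bot.pinch_z)
for n in("scene","top","wrist"):
    c=camera(n);cv2.imwrite(f'pics/{n}0.png',c['img'][:,:,::-1]);np.save(f'pics/{n}0.npy',c,allow_pickle=True)
    print(n,c['fx'],c['cx'],c['cy'],c['dist'],(-c['R'].T@c['t']).round(3))
E
```

```text
pics
{'time': 0.0, 'q': array([6.92711218e+01, 5.00944116e+00, 1.00333872e+01, 9.50999726e+01,
       1.41296695e-03, 8.99997381e+01]), 'qd': array([-0.02090249, -0.00779622,  0.03794783,  0.11172133, -0.0644289 ,
        0.03873817]), 'joint_efforts': array([ 1.21305773e-03, -5.20379233e+01,  4.64815557e+01,  1.58533570e-02,
       -2.55111644e-05, -1.43759547e-05]), 'ee_pos': array([0.19457857, 0.51417321, 0.23058944]), 'tcp_rot': array([-1.79923973e+02, -1.41331319e-03,  1.59271382e+02]), 'wrist_force': array([ 0.66607248, -0.57298881, -0.05104708]), 'torque': array([ 0.00326003, -0.07350492,  0.01447874]), 'grasp_force': 0.0, 'opening': 0.0855024412720768} 0.0187
scene 459.90434959159626 279.0696478927918 207.4945888935634 [0.02532719 0.         0.         0.         0.        ] [ 0.96  -0.488  0.88 ]
top 385.2714519847636 281.2072710634374 205.50147478948531 [-0.09222547  0.          0.          0.          0.        ] [ 0.341 -0.058  1.13 ]
wrist 338.81316004391243 280.8035434220551 208.48243469798243 [-0.02767309  0.          0.          0.          0.        ] [0.122 0.542 0.374]
```

View pics/top0.png

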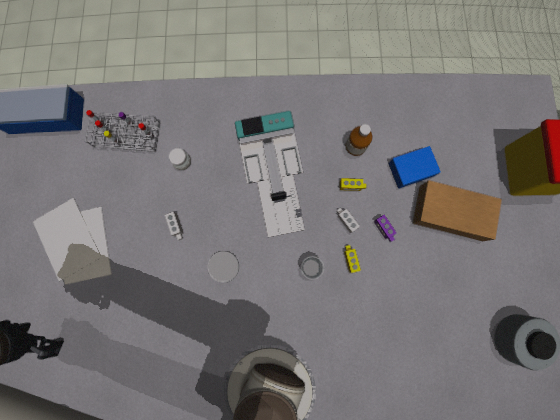

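View pics/scene0.png

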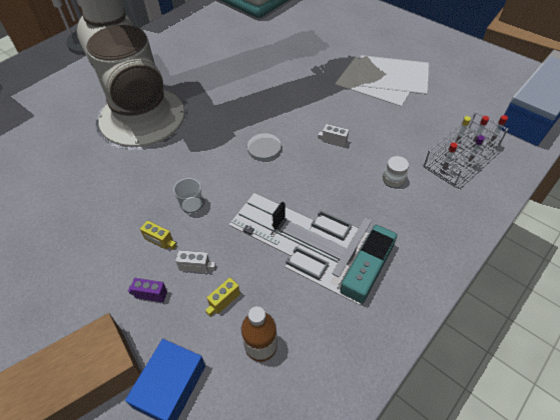

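The top view shows the left cassette at (173,225) with its tab at (178,236). The right one is at (347,219), tab near (355,230), with purple and yellow look-alikes close by. The station handle is at (279,196) and the housing is at the top (+x). In the scene view the cassettes are at (335,135) and (195,262), and the handle is at (279,215).

```bash
cat > h.py <<'E'
import numpy as np,cv2
def K(c): return np.array([[c['fx'],0,c['cx']],[0,c['fy'],c['cy']],[0,0,1.]])
def ray(c,p):
    u=cv2.undistortPoints(np.array(p,float).reshape(-1,1,2),K(c),np.array(c['dist'],float)).reshape(-1,2)
    d=np.c_[u,np.ones(len(u))]@c['R']; return -c['R'].T@c['t'],d
def onz(c,p,z):
    o,d=ray(c,p); return o+d*((z-o[2])/d[:,2])[:,None]
def tri(c1,p1,c2,p2):
    out=[]
    for a,b in zip(np.reshape(p1,(-1,2)),np.reshape(p2,(-1,2))):
        A=np.zeros((3,3));B=np.zeros(3);L=[]
        for c,p in((c1,a),(c2,b)):
            o,d=ray(c,p);d=d[0]/np.linalg.norm(d[0]);M=np.eye(3)-np.outer(d,d);A+=M;B+=M@o;L.append((M,o))
        X=np.linalg.solve(A,B);out.append(np.r_[X,max(np.linalg.norm(M@(X-o)) for M,o in L)])
    return np.array(out)
def proj(c,X):
    return cv2.projectPoints(np.array(X,float).reshape(-1,1,3),cv2.Rodrigues(c['R'])[0],c['t'],K(c),np.array(c['dist'],float))[0].reshape(-1,2)
def load(n): return np.load(f'pics/{n}.npy',allow_pickle=True).item()
def crop(c,x,y,w,h,s): return cv2.resize(c['img'][y:y+h,x:x+w,::-1],None,fx=s,fy=s,interpolation=cv2.INTER_CUBIC)
E
python3 - <<'E'
from h import *
t=load('top0');s=load('scene0')
a=[crop(t,150,205,50,40,4),crop(t,325,200,50,40,4),crop(s,310,115,50,40,4),crop(s,170,240,50,40,4)]
b=[crop(t,230,105,80,135,3.2)[:432], crop(s,225,185,180,120,3)]
top=np.hstack(a); H=432;bot_=np.zeros((H,800,3),np.uint8)
bot_[:,:b[0].shape[1]]=b[0][:H];bot_[:b[1].shape[0],258:258+540]=b[1]
cv2.imwrite('pics/m1.png',np.vstack([top,bot_]))
E
```

```text
(no output)
```

View pics/m1.png

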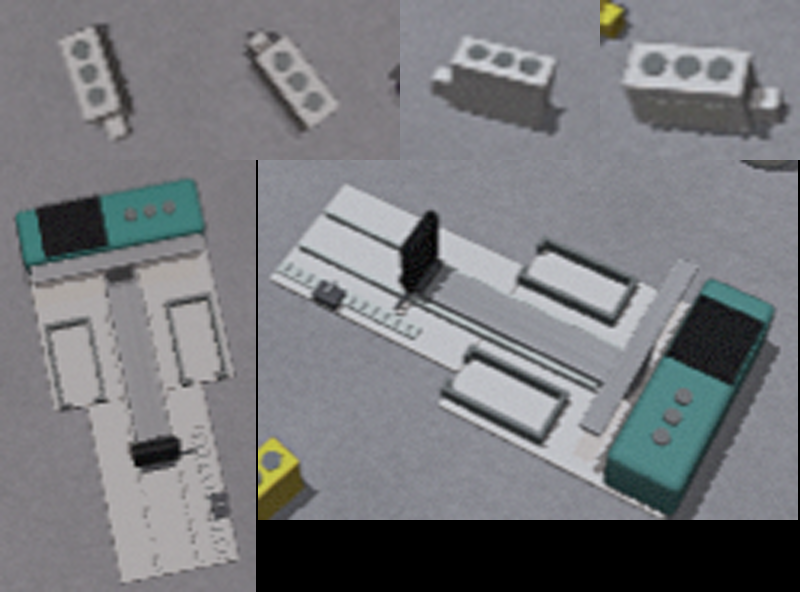

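The mosaic shows both cassettes' ports and tabs clearly. Left has its tab toward the robot; right has its tab pointing away. The nests, handle, pointer and clip are also visible.

```bash
python3 - <<'E'
from h import *
np.set_printoptions(precision=4,suppress=True)
t=load('top0');s=load('scene0')
f=lambda P,ox,oy,k,x0,y0:(np.array(P)-[ox,oy]+.5)/k-.5+[x0,y0]
A=tri(t,f([(96,95),(89,73),(81,50)],0,0,4,150,205),s,f([(478,52),(504,60),(530,66)],400,0,4,310,115))
B=tri(t,f([(283,61),(297,81),(312,102)],200,0,4,325,200),s,f([(720,68),(687,67),(654,64)],600,0,4,170,240))
for n,Z in(('A',A),('B',B)):
    v=Z[2]-Z[0];print(n,Z,'yaw',np.degrees(np.arctan2(v[1],v[0])))
tt=lambda P:f(P,0,160,3.2,230,105)
ss=lambda P:f(P,258,160,3,225,185)
N=tri(t,tt([(74,364),(196,340),(156,444),(218,503)]),s,ss([(577,282),(505,394),(425,218),(328,290)]))
print('nestL,nestR,handletop,clip',N)
print('plate front corners',onz(t,tt([(120,582),(238,560)]),.006))
v=N[0]-N[1];print('yaw',np.degrees(np.arctan2(v[1],v[0]))-90,np.linalg.norm(v[:2]))
E
```

```text
A [[0.4606 0.265  0.0435 0.0001]
 [0.477  0.2712 0.0416 0.0003]
 [0.4936 0.2773 0.042  0.0002]] yaw 20.394261811415177
B [[ 0.4892 -0.226   0.0434  0.0008]
 [ 0.4746 -0.236   0.0416  0.0004]
 [ 0.4594 -0.246   0.041   0.0005]] yaw -146.11294869816047
nestL,nestR,handletop,clip [[ 0.6404  0.039   0.0096  0.0002]
 [ 0.6607 -0.0754  0.0117  0.0009]
 [ 0.5488 -0.0358  0.0863  0.003 ]
 [ 0.504  -0.0928  0.0172  0.0007]]
plate front corners [[ 0.4352 -0.0012  0.006 ]
 [ 0.4529 -0.1095  0.006 ]]
yaw 10.062874760581806 0.1161629493513006
```

```bash
cat >> h.py <<'E'
def plan(x,y,z,yaw):
    from workcell import sensors
    o=sensors.get_obs();p=o['ee_pos'];r,pi,w=o['tcp_rot'];a=np.radians(w);d=np.array([x,y,z])-p
    print('t',round(o['time'],2),'p',p.round(4),'rpy',np.round([r,pi,w],2),'q',o['q'].round(1))
    print('tool shift mm',(1000*np.array([d[0]*np.cos(a)+d[1]*np.sin(a),d[0]*np.sin(a)-d[1]*np.cos(a),-d[2]])).round(1),
      'then tool yaw rad',round(-np.radians((yaw-w+180)%360-180),4))
E
python3 - <<'E'
from h import *
w=load('wrist0');print(w['R'][2],onz(w,[(280,210)],0))
plan(.477,.271,.16,200.4)
E
```

```text
[ 0.28585101 -0.11056766 -0.95187394] [[0.23594084 0.49664341 0.        ]]
t 0.15 p [0.1946 0.5142 0.2308] rpy [-179.94    0.    159.27] q [69.3  5.  10.  95.1 -0.  90. ]
tool shift mm [-350.2 -127.5   70.8] then tool yaw rad -0.7178
```

```bash
python3 -m handwheel '{"gripper":[1,1,1,1,1,1,1,1],"slide":[[-32,-12,6],[-32,-12,6],[-32,-12,6],[-32,-12,6],[-32,-12,6],[-32,-12,6],[-32,-12,6],[-32,-12,6]],"yaw":[0,0,0,0,0,0,0,0]}' 40
python3 -m handwheel '{"gripper":[1,1,1,1,1,1,1,1],"slide":[[-32,-12,8],[-32,-12,8],[-30,-8,7],[0,0,0],[0,0,0],[0,0,0],[0,0,0],[0,0,0]],"yaw":[0,0,0,-0.12,-0.12,-0.12,-0.12,-0.12]}'
python3 -m handwheel '{"gripper":[1,1],"slide":[[0,0,0],[0,0,0]],"yaw":[-0.12,0]}'
python3 - <<'E'
from h import *
from workcell import camera
plan(.477,.271,.013,200.4)
c=camera('wrist');np.save('pics/w1.npy',c,allow_pickle=True);cv2.imwrite('pics/w1.png',c['img'][:,:,::-1])
print(proj(c,[(.4606,.265,.042),(.477,.2712,.042),(.4936,.2773,.042)]))
E
```

```text
time: 0.82
ee_pos: [0.4011, 0.3326, 0.1829]
tcp_rot: [-180.0, -0.0, 159.3]
wrist_force: [-0.0, 0.4, -0.7]
opening: 0.0852
grasp_force: 0.0
time: 1.48
ee_pos: [0.4767, 0.2705, 0.1599]
tcp_rot: [-180.0, -0.0, -166.0]
wrist_force: [-0.4, -0.5, -0.8]
opening: 0.0853
grasp_force: 0.0
time: 1.65
ee_pos: [0.4766, 0.2707, 0.16]
tcp_rot: [-180.0, -0.0, -159.2]
wrist_force: [1.1, -0.2, 1.2]
opening: 0.0851
grasp_force: 0.0
t 1.65 p [0.4766 0.2707 0.16  ] rpy [-1.7999e+02 -3.0000e-02 -1.5916e+02] q [29.6  3.9  1.  87.2 -0.   8.8]
tool shift mm [-5.00e-01  1.00e-01  1.47e+02] then tool yaw rad 0.0077
[[282.56285249 180.61990045]
 [282.49492356 201.87145214]
 [282.22888644 222.48339667]]
```

View pics/w1.png

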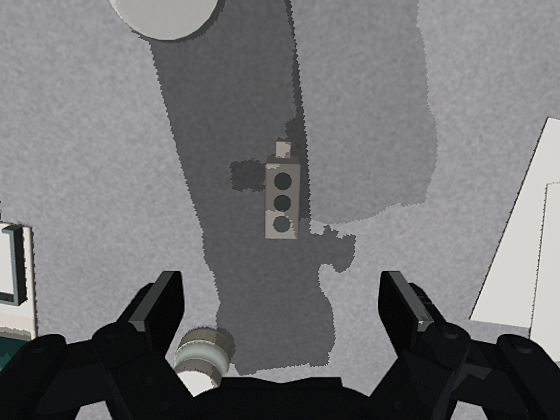

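The wrist view shows A's ports at (283,182), (282,203) and (282,224), within 1–2 px of the prediction, with the tab at (283,149) on the robot side. Descending to grasp.

```bash
python3 -m handwheel '{"gripper":[1,1,1,1,1,1,1,1],"slide":[[0,0,25],[0,0,25],[0,0,25],[0,0,25],[0,0,25],[0,0,12],[0,0,10],[0,0,0]],"yaw":[0,0,0,0,0,0,0,0]}' 40
python3 -m handwheel '{"gripper":[-1,-1,-1,-1,-1,-1,-1,-1],"slide":[[0,0,0],[0,0,0],[0,0,0],[0,0,0],[0,0,0],[0,0,0],[0,0,0],[0,0,0]],"yaw":[0,0,0,0,0,0,0,0]}'
python3 -m handwheel '{"gripper":[-1,-1,-1,-1,-1,-1,-1,-1],"slide":[[0,0,-5],[0,0,-20],[0,0,-25],[0,0,-25],[0,0,-25],[0,0,-25],[0,0,0],[0,0,0]],"yaw":[0,0,0,0,0,0,0,0]}'
python3 - <<'E'
from h import *
from workcell import camera
plan(.600,.05,.14,190)
c=camera('wrist');np.save('pics/w2.npy',c,allow_pickle=True);cv2.imwrite('pics/w2.png',c['img'][:,:,::-1])
E
```

```text
time: 2.37
ee_pos: [0.4759, 0.2704, 0.0117]
tcp_rot: [-180.0, -0.1, -159.6]
wrist_force: [-0.4, -0.2, -0.4]
opening: 0.0854
grasp_force: 0.0
time: 3.03
ee_pos: [0.4773, 0.2711, 0.0143]
tcp_rot: [180.0, 0.1, -159.5]
wrist_force: [0.7, -0.4, 5.9]
opening: 0.0274
grasp_force: 41.0
time: 3.7
ee_pos: [0.4773, 0.2711, 0.1397]
tcp_rot: [180.0, 0.1, -159.5]
wrist_force: [-0.3, -0.3, -1.5]
opening: 0.027
grasp_force: 40.2
t 3.7 p [0.4773 0.2711 0.1397] rpy [ 1.7998e+02  1.3000e-01 -1.5948e+02] q [29.6  3.8 -1.3 84.8 -0.   9.1]
tool shift mm [ -37.4 -250.1   -0.3] then tool yaw rad 0.1836
```

```bash
python3 - <<'E'
from h import *
plan(.620,-.02,.19,190)
E
python3 -m handwheel '{"gripper":[-1,-1,-1,-1,-1,-1,-1,-1],"slide":[[-3,-32,-6],[-3,-32,-6],[-3,-32,-6],[-3,-32,-6],[-4,-32,-6],[-4,-32,-6],[-4,-32,-6],[-4,-32,-6]],"yaw":[0,0,0,0,0,0,0,0]}'
python3 -m handwheel '{"gripper":[-1,-1,-1,-1,-1],"slide":[[-4,-32,-1],[-4,-32,-1],[0,0,0],[0,0,0],[0,0,0]],"yaw":[0,0,0.09,0.09,0]}'
python3 - <<'E'
from h import *
from workcell import camera
plan(.620,-.02,.19,190)
c=camera('wrist');np.save('pics/w3.npy',c,allow_pickle=True);cv2.imwrite('pics/w3.png',c['img'][:,:,::-1])
E
```

```text
t 3.75 p [0.4767 0.2708 0.1382] rpy [ 1.8000e+02  1.0000e-02 -1.5948e+02] q [29.6  3.9 -1.4 84.7  0.   9.1]
tool shift mm [ -32.2 -322.6  -51.8] then tool yaw rad 0.1837
time: 4.42
ee_pos: [0.5925, 0.0393, 0.1847]
tcp_rot: [180.0, -0.1, -159.5]
wrist_force: [-0.5, 0.8, -0.8]
opening: 0.0274
grasp_force: 40.2
time: 4.83
ee_pos: [0.6222, -0.017, 0.1861]
tcp_rot: [180.0, -0.2, -170.1]
wrist_force: [0.2, 0.2, -1.1]
opening: 0.0278
grasp_force: 40.1
t 4.83 p [ 0.6222 -0.017   0.1861] rpy [ 179.96   -0.19 -170.09] q [ -1.6  14.6  16.   91.6   0.  -11.5]
tool shift mm [ 2.6 -2.6 -3.9] then tool yaw rad -0.0016
```

View pics/w3.png

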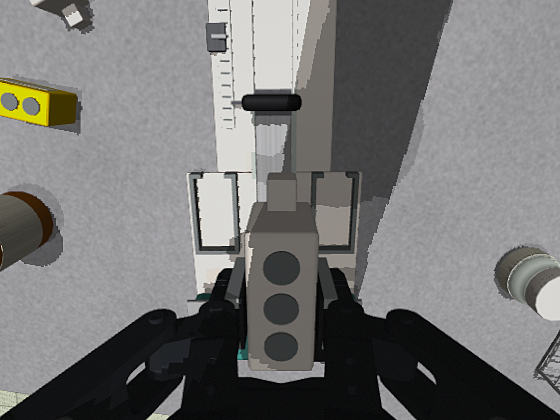

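The wrist view shows both nests clear of the held cassette: right nest outer corners about (191,172)–(240,252), left nest (313,172)–(357,252). The handle is at (271,102), the pointer tip near (234,104) and the mark clip at (216,36). I'll take a second view for the triangulation.

```bash

python3 -m handwheel '{"gripper":[-1,-1,-1,-1],"slide":[[30,0,0],[30,0,0],[0,0,0],[0,0,0]],"yaw":[0,0,0,0]}'
python3 - <<'E'
from h import *
from workcell import camera
c=camera('wrist');np.save('pics/w4.npy',c,allow_pickle=True)
a=load('w3')
v=np.hstack([crop(a,175,155,200,110,2),crop(c,175,95,200,110,2)])
v2=np.hstack([crop(a,190,15,125,120,3.2),crop(c,190,0,125,120,3.2)])
cv2.imwrite('pics/m2.png',np.vstack([v,v2]))
E
```

```text
time: 5.22
ee_pos: [0.5623, -0.0267, 0.1881]
tcp_rot: [180.0, -0.0, -169.6]
wrist_force: [-0.1, -0.8, -0.1]
opening: 0.0273
grasp_force: 40.2
```

View pics/m2.png

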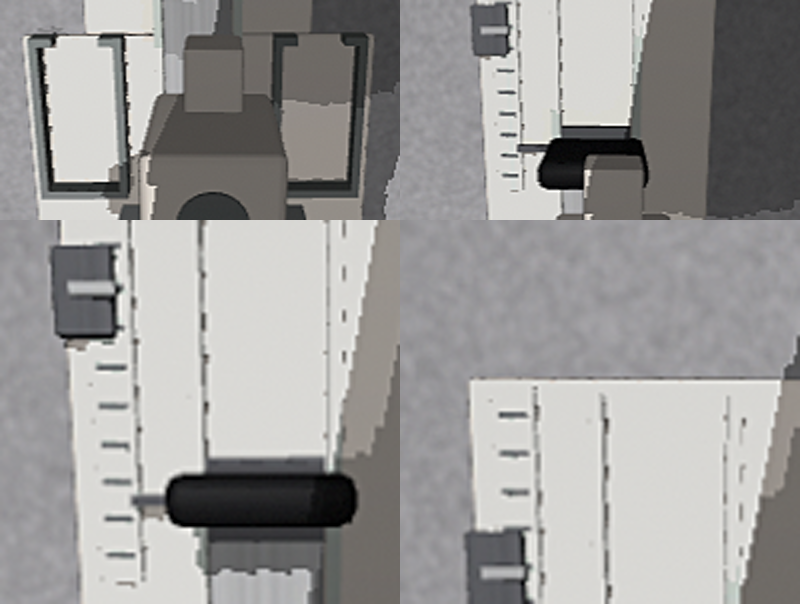

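Pointer, mark ridge and nest walls are sharp. The second crop missed the nests, so I'll re-crop.

```bash

python3 - <<'E'
from h import *
a=load('w3');c=load('w4')
for k in(a,c):print(proj(k,[(.6404,.039,.012),(.6607,-.0754,.012)]).round(0).tolist())
n=[proj(k,[(.6505,-.018,.012)])[0].astype(int) for k in(a,c)]
im=[crop(k,p[0]-100,p[1]-50,200,75 if 0 else 74,4) for k,p in zip((a,c),n)]
print(n)
cv2.imwrite('pics/m3.png',np.vstack(im))
E
```

```text
[[334.0, 212.0], [217.0, 212.0]]
[[330.0, 266.0], [219.0, 266.0]]
[array([275, 212]), array([274, 265])]
```

View pics/m3.png

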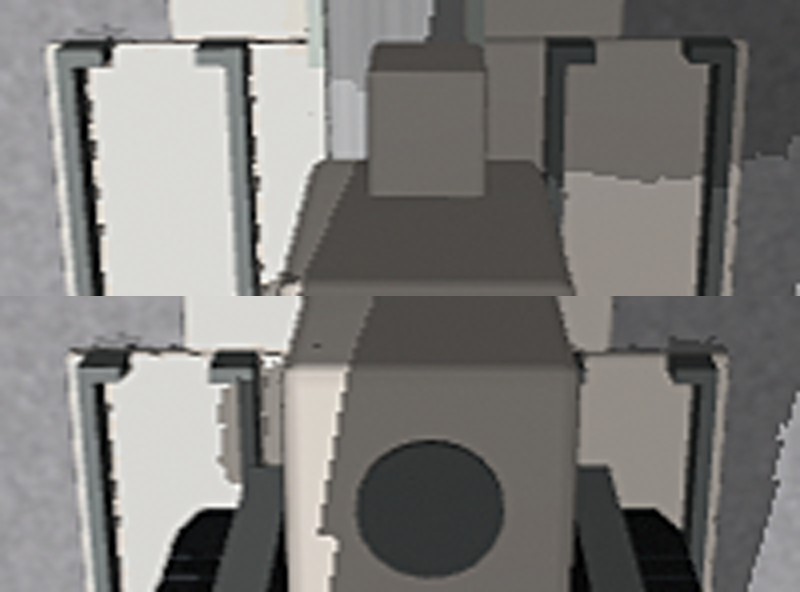

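```bash
python3 - <<'E'
from h import *
np.set_printoptions(precision=4,suppress=True)
a=load('w3');c=load('w4')
f=lambda P,k,x0,y0:(np.array(P)+.5)/k-.5+[x0,y0]
n3=f([(58,50),(246,50),(736,50),(548,50)],4,175,162)
n4=f([(80,72),(257,72),(715,72)],4,174,215)
print(tri(a,n3[:3],c,n4))
g=onz(a,n3,.018);g4=onz(c,n4,.018);print(g,g4)
far=onz(a,f([(45,195),(128,194)],2,175,155),.018);print('far',far,np.linalg.norm(far-g[:2],axis=1))
v=g[2]-g[0];yaw=np.arctan2(v[1],v[0])-np.pi/2;print('yaw',np.degrees(yaw),np.linalg.norm(v))
yaw=np.radians(10.0);ex=np.array([np.cos(yaw),np.sin(yaw),0])
print('nestR',g[:2].mean(0)+.041*ex,'nestL',g[2:].mean(0)+.041*ex)
# pointer & mark from w3 (m2 lower-left crop, origin 190,15, x3.2)
pm=f([(140,502-220),(118,288-220)],3.2,190,15)
P=onz(a,pm,.017);print('ptr,mark',P,'dx',(P[1]-P[0])@ex)
# direction yaw from both scale: held-cassette ports not used
E
```

```text
[[ 0.6248 -0.1041  0.0201  0.    ]
 [ 0.6179 -0.0611  0.0176  0.0001]
 [ 0.599   0.053   0.013   0.0003]]
[[ 0.6253 -0.1046  0.018 ]
 [ 0.6178 -0.0611  0.018 ]
 [ 0.5981  0.052   0.018 ]
 [ 0.6057  0.0086  0.018 ]] [[ 0.6257 -0.1045  0.018 ]
 [ 0.6177 -0.061   0.018 ]
 [ 0.5972  0.0512  0.018 ]]
far [[ 0.7041 -0.0893  0.018 ]
 [ 0.6963 -0.048   0.018 ]] [0.0802 0.0796]
yaw 9.868041588574975 0.15901436294630486
nestR [ 0.6619 -0.0758  0.018 ] nestL [0.6423 0.0374 0.018 ]
ptr,mark [[ 0.5547 -0.0722  0.017 ]
 [ 0.5021 -0.085   0.017 ]] dx -0.05404108721296839
```

```bash
python3 - <<'E'
from h import *
np.set_printoptions(precision=4,suppress=True)
a=load('w3');P=onz(a,[(281,268),(281,308),(281,346)],.1861+.0277);print('held ports',P,'ctr should be ~TCP .6222 -.017')
plan(.6413,.0382,.075,190)
E
```

```text
held ports [[ 0.6061 -0.0205  0.2138]
 [ 0.6235 -0.0175  0.2138]
 [ 0.6417 -0.0143  0.2138]] ctr should be ~TCP .6222 -.017
t 5.27 p [ 0.5633 -0.0266  0.1882] rpy [-180.      0.02 -169.64] q [ -2.7   6.2   6.6  90.4   0.  -13.1]
tool shift mm [-88.4  49.7 113.2] then tool yaw rad 0.0063
```

```bash

python3 -m handwheel '{"gripper":[-1,-1,-1,-1,-1,-1,-1,-1],"slide":[[-22,12.5,20],[-22,12.5,20],[-22,12.5,20],[-22,12,25],[0,0,26],[0,0,0],[0,0,0],[0,0,0]],"yaw":[0.006,0,0,0,0,0,0,0]}'
python3 - <<'E'
from h import *
plan(.641,.0382,.02,190)
E
```

```text
time: 5.93
ee_pos: [0.6421, 0.037, 0.0787]
tcp_rot: [-180.0, 0.1, -170.1]
wrist_force: [1.2, 0.4, -1.0]
opening: 0.0276
grasp_force: 40.1
t 5.93 p [0.6421 0.037  0.0787] rpy [-1.7999e+02  6.0000e-02 -1.7010e+02] q [ 3.3 17.4  7.5 80.1 -0.  -6.6]
tool shift mm [ 0.9  1.4 58.7] then tool yaw rad -0.0017
```

```bash

python3 -m handwheel '{"gripper":[-1,-1,-1,-1,-1,-1,-1,-1],"slide":[[1,1,15],[0,0,15],[0,0,12],[0,0,6],[0,0,6],[0,0,4],[0,0,0],[0,0,0]],"yaw":[0,0,0,0,0,0,0,0]}'
python3 - <<'E'
from h import *
plan(.641,.0382,.02,190)
E
```

```text
time: 6.6
ee_pos: [0.641, 0.0378, 0.0202]
tcp_rot: [-180.0, 0.1, -170.1]
wrist_force: [-0.3, -0.9, 2.6]
opening: 0.0276
grasp_force: 40.8
t 6.6 p [0.641  0.0378 0.0202] rpy [-1.7999e+02  8.0000e-02 -1.7014e+02] q [ 3.4 18.5  2.4 73.8 -0.  -6.5]
tool shift mm [-0.1  0.4  0.2] then tool yaw rad -0.0024
```

```bash

python3 -m handwheel '{"gripper":[0.2,0.2,0.2,0.2,0.2,0.2,0.2,0.2],"slide":[[0,0,0],[0,0,0],[0,0,0],[0,0,-4],[0,0,-10],[0,0,-25],[0,0,-30],[0,0,-30]],"yaw":[0,0,0,0,0,0,0,0]}'
python3 -m handwheel '{"gripper":[1,1,1,1],"slide":[[0,0,-35],[0,0,-20],[0,0,0],[0,0,0]],"yaw":[0,0,0,0]}'
python3 - <<'E'
from h import *
from workcell import camera
c=camera('wrist');np.save('pics/w5.npy',c,allow_pickle=True);cv2.imwrite('pics/w5.png',c['img'][:,:,::-1])
print(proj(c,[(.6413,.0382,.048)]))
plan(.4746,-.236,.16,34)
E
```

```text
time: 7.27
ee_pos: [0.6401, 0.0379, 0.12]
tcp_rot: [180.0, -0.0, -170.1]
wrist_force: [0.7, -0.2, 1.0]
opening: 0.0514
grasp_force: 0.0
time: 7.6
ee_pos: [0.6413, 0.0379, 0.1756]
tcp_rot: [-180.0, 0.2, -170.1]
wrist_force: [-0.1, 0.4, -0.3]
opening: 0.0856
grasp_force: 0.0
[[282.29737952 197.17841758]]
t 7.65 p [0.6407 0.0379 0.1738] rpy [-1.7999e+02  5.0000e-02 -1.7013e+02] q [ 3.4 17.  17.6 90.5 -0.  -6.5]
tool shift mm [ 210.5 -241.4   13.8] then tool yaw rad 2.7204
```

View pics/w5.png

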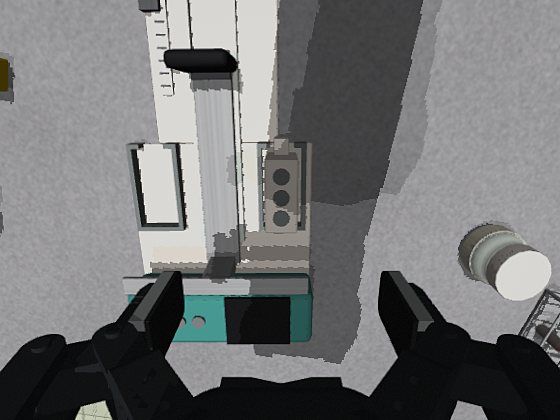

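Cassette A is seated: ports centred at (281,198) against a predicted (282,197), with the tab in the notch at (281,147). Now B.

```bash

python3 -m handwheel '{"gripper":[0.5,0.5,0.5,0.5,0.5,0.5,0.5,0.5],"slide":[[26,-30,2],[26,-30,2],[26,-30,2],[26,-30,2],[26,-30,2],[27,-30,2],[27,-30,1],[27,-31,1]],"yaw":[0,0,0,0,0,0,0,0]}'
python3 -m handwheel '{"gripper":[0.5,0.5,0.5,0.5,0.5,0.5,0.5,0.5],"slide":[[0,0,0],[0,0,0],[0,0,0],[0,0,0],[0,0,0],[0,0,0],[0,0,0],[0,0,0]],"yaw":[0.12,0.12,0.12,0.12,0.12,0.12,0.12,0.12]}'
python3 -m handwheel '{"gripper":[0.5,0.5,0.5,0.5,0.5,0.5,0.5,0.5],"slide":[[0,0,0],[0,0,0],[0,0,0],[0,0,0],[0,0,0],[0,0,0],[0,0,0],[0,0,0]],"yaw":[0.12,0.12,0.12,0.12,0.12,0.12,0.12,0.12]}'
python3 -m handwheel '{"gripper":[0.5,0.5,0.5,0.5,0.5,0.5,0.5,0.5],"slide":[[0,0,0],[0,0,0],[0,0,0],[0,0,0],[0,0,0],[0,0,0],[0,0,0],[0,0,0]],"yaw":[0.12,0.12,0.12,0.12,0.12,0.12,0.08,0]}'
python3 - <<'E'
from h import *
from workcell import camera
c=camera('wrist');np.save('pics/w6.npy',c,allow_pickle=True);cv2.imwrite('pics/w6.png',c['img'][:,:,::-1])
print(proj(c,[(.4892,-.226,.042),(.4746,-.236,.042),(.4594,-.246,.042)]))
plan(.4746,-.236,.013,34)
E
```

```text
time: 8.32
ee_pos: [0.4719, -0.2366, 0.1578]
tcp_rot: [179.9, -0.1, -170.1]
wrist_force: [0.4, -0.5, -0.2]
opening: 0.064
grasp_force: 0.0
time: 8.98
ee_pos: [0.4732, -0.2354, 0.1578]
tcp_rot: [-180.0, -0.1, 134.5]
wrist_force: [0.2, -0.2, 0.1]
opening: 0.0639
grasp_force: 0.0
time: 9.65
ee_pos: [0.4733, -0.2354, 0.1578]
tcp_rot: [-179.9, -0.0, 79.5]
wrist_force: [-0.7, 0.6, -1.1]
opening: 0.0642
grasp_force: 0.0
time: 10.32
ee_pos: [0.4733, -0.2354, 0.1579]
tcp_rot: [-179.9, 0.1, 33.8]
wrist_force: [-0.4, -0.6, -0.0]
opening: 0.0642
grasp_force: 0.0
[[281.12998946 180.1155125 ]
 [281.36713854 201.72854478]
 [281.18583672 223.06746078]]
t 10.37 p [ 0.4734 -0.2354  0.1581] rpy [-1.799e+02  6.000e-02  3.411e+01] q [-26.4   1.3  -1.9  87.    0.  119.4]
tool shift mm [  0.7   1.1 145.1] then tool yaw rad 0.002
```

View pics/w6.png

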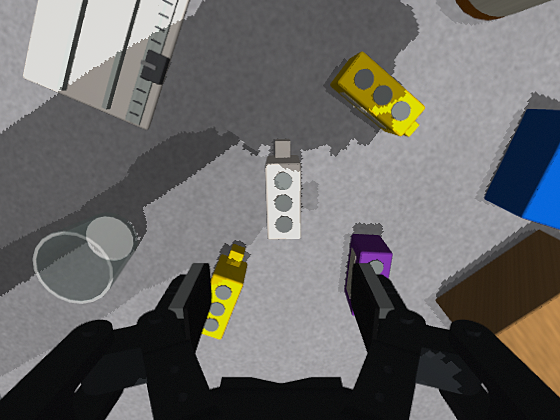

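Only the white cassette is between the fingers: ports (283,181), (283,203) and (284,224), matching the prediction. Its tab at (283,150) points away, and the look-alikes are clear of the finger path.

```bash
python3 -m handwheel '{"gripper":[0.5,0.5,0.5,0.5,0.5,0.5,0.5,0.5],"slide":[[1,1,25],[0,0,25],[0,0,25],[0,0,25],[0,0,23],[0,0,12],[0,0,9],[0,0,0]],"yaw":[0,0,0,0,0,0,0,0]}' 40
python3 -m handwheel '{"gripper":[-1,-1,-1,-1,-1,-1,-1],"slide":[[0,0,0],[0,0,0],[0,0,0],[0,0,0],[0,0,0],[0,0,0],[0,0,0]],"yaw":[0,0,0,0,0,0,0]}'
python3 -m handwheel '{"gripper":[-1,-1,-1,-1,-1,-1,-1,-1],"slide":[[0,0,-5],[0,0,-20],[0,0,-30],[0,0,-35],[0,0,-35],[0,0,-25],[0,0,0],[0,0,0]],"yaw":[0,0,0,0,0,0,0,0]}'
python3 - <<'E'
from h import *
plan(.58,-.09,.16,190)
E
```

```text
time: 11.03
ee_pos: [0.4744, -0.2355, 0.0136]
tcp_rot: [-179.9, 0.1, 34.1]
wrist_force: [-0.9, -0.7, 0.4]
opening: 0.0639
grasp_force: 0.0
time: 11.62
ee_pos: [0.4762, -0.2365, 0.0168]
tcp_rot: [179.9, -0.1, 34.0]
wrist_force: [0.2, -1.2, 6.0]
opening: 0.0272
grasp_force: 40.8
time: 12.28
ee_pos: [0.476, -0.2363, 0.167]
tcp_rot: [179.8, -0.1, 34.0]
wrist_force: [1.2, -1.0, -2.7]
opening: 0.0273
grasp_force: 39.9
t 12.28 p [ 0.476  -0.2363  0.167 ] rpy [ 1.7985e+02 -8.0000e-02  3.4030e+01] q [-26.4   1.4  -0.8  87.6  -0.  119.6]
tool shift mm [168.1 -63.1   7. ] then tool yaw rad -2.7222
```

```bash

python3 -m handwheel '{"gripper":[-1,-1,-1,-1,-1,-1,-1,-1],"slide":[[21,-8,0],[21,-8,0],[21,-8,0],[21,-8,0],[21,-8,0],[21,-8,0],[21,-8,0],[21,-8,0]],"yaw":[0,0,0,0,0,0,0,0]}'
python3 -m handwheel '{"gripper":[-1,-1,-1,-1,-1,-1,-1,-1],"slide":[[0,0,0],[0,0,0],[0,0,0],[0,0,0],[0,0,0],[0,0,0],[0,0,0],[0,0,0]],"yaw":[-0.12,-0.12,-0.12,-0.12,-0.12,-0.12,-0.12,-0.12]}'
python3 -m handwheel '{"gripper":[-1,-1,-1,-1,-1,-1,-1,-1],"slide":[[0,0,0],[0,0,0],[0,0,0],[0,0,0],[0,0,0],[0,0,0],[0,0,0],[0,0,0]],"yaw":[-0.12,-0.12,-0.12,-0.12,-0.12,-0.12,-0.12,-0.12]}'
python3 -m handwheel '{"gripper":[-1,-1,-1,-1,-1,-1,-1,-1],"slide":[[0,0,0],[0,0,0],[0,0,0],[0,0,0],[0,0,0],[0,0,0],[0,0,0],[0,0,0]],"yaw":[-0.12,-0.12,-0.12,-0.12,-0.12,-0.12,-0.08,0]}'
python3 - <<'E'
from h import *
from workcell import camera
c=camera('wrist');np.save('pics/w7.npy',c,allow_pickle=True)
plan(.6607,-.0757,.075,190)
# held ports: dark blobs on the bright top, middle columns
g=cv2.GaussianBlur(cv2.cvtColor(c['img'],cv2.COLOR_RGB2GRAY),(5,5),0)
k=cv2.HoughCircles(g,cv2.HOUGH_GRADIENT,1,25,param1=80,param2=18,minRadius=12,maxRadius=24)
k=k[0][(abs(k[0][:,0]-281)<12)&(k[0][:,1]>240)&(k[0][:,1]<370)];k=k[np.argsort(k[:,1])];print(k)
from workcell import sensors
o=sensors.get_obs()['ee_pos'];P=onz(c,k[:,:2],o[2]+.0277);print(P,o)
E
```

```text
time: 12.95
ee_pos: [0.5785, -0.0878, 0.1634]
tcp_rot: [-179.9, 0.1, 34.0]
wrist_force: [0.7, -0.3, -1.4]
opening: 0.0274
grasp_force: 39.9
time: 13.62
ee_pos: [0.578, -0.0888, 0.1634]
tcp_rot: [-179.8, -0.0, 89.4]
wrist_force: [0.5, -0.9, -1.3]
opening: 0.0275
grasp_force: 39.8
time: 14.28
ee_pos: [0.578, -0.0888, 0.1634]
tcp_rot: [-179.9, -0.1, 144.4]
wrist_force: [0.2, 0.1, -0.3]
opening: 0.027
grasp_force: 39.8
time: 14.95
ee_pos: [0.5781, -0.0888, 0.1635]
tcp_rot: [179.9, -0.1, -169.9]
wrist_force: [0.4, -0.5, -0.2]
opening: 0.0271
grasp_force: 39.8
t 15.0 p [ 0.5781 -0.0889  0.1638] rpy [ 1.7996e+02 -1.3000e-01 -1.7022e+02] q [ -8.7   9.1   7.1  88.2   0.  -18.5]
tool shift mm [-83.6  -1.1  88.8] then tool yaw rad -0.0039
[[280.5 269.5  18. ]
 [280.5 309.5  16.6]
 [280.5 347.5  16.3]]
[[ 0.56247174 -0.09252243  0.19145982]
 [ 0.57996674 -0.08943091  0.19145982]
 [ 0.5981053  -0.08622575  0.19145982]] [ 0.57813836 -0.08885499  0.16375982]
```

```bash

python3 -m handwheel '{"gripper":[-1,-1,-1,-1,-1,-1,-1,-1],"slide":[[-27,0,0],[-28,-0.5,0],[-28,-0.5,24],[0,0,25],[0,0,25],[0,0,12],[0,0,0],[0,0,0]],"yaw":[0,0,0,0,0,0,0,0]}'
python3 - <<'E'
from h import *
plan(.6605,-.0757,.02,190)
E
```

```text
time: 15.67
ee_pos: [0.6602, -0.0757, 0.0792]
tcp_rot: [180.0, -0.1, -170.2]
wrist_force: [0.1, 0.2, -0.4]
opening: 0.0273
grasp_force: 39.8
t 15.67 p [ 0.6602 -0.0757  0.0792] rpy [ 1.7998e+02 -6.0000e-02 -1.7022e+02] q [ -6.5  20.5  11.5  81.1  -0.  -16.3]
tool shift mm [-0.3 -0.  59.2] then tool yaw rad -0.0038
```

```bash

python3 -m handwheel '{"gripper":[-1,-1,-1,-1,-1,-1,-1,-1],"slide":[[0,0,15],[0,0,15],[0,0,12],[0,0,6],[0,0,6],[0,0,4],[0,0,0],[0,0,0]],"yaw":[0,0,0,0,0,0,0,0]}'

```

```text
time: 16.33
ee_pos: [0.6612, -0.0758, 0.0227]
tcp_rot: [-180.0, 0.1, -170.1]
wrist_force: [-1.1, -0.4, 4.0]
opening: 0.0273
grasp_force: 40.8
```

```bash

python3 -m handwheel '{"gripper":[0.2,0.2,0.2,0.2,0.2,0.2,0.2,0.2],"slide":[[0,0,0],[0,0,0],[0,0,0],[0,0,-4],[0,0,-10],[0,0,-25],[0,0,-30],[0,0,-30]],"yaw":[0,0,0,0,0,0,0,0]}'
python3 -m handwheel '{"gripper":[0.2,0.2,0.2,0.2],"slide":[[0,0,-35],[0,0,-20],[0,0,0],[0,0,0]],"yaw":[0,0,0,0]}'
python3 - <<'E'
from h import *
from workcell import camera
c=camera('wrist');np.save('pics/w8.npy',c,allow_pickle=True)
t=camera('top');np.save('pics/top1.npy',t,allow_pickle=True)
cv2.imwrite('pics/m4.png',np.hstack([crop(c,170,0,230,300,2),crop(t,235,105,67,120,5)[:600]])[:, :800])
print(proj(c,[(.6612,-.0756,.048),(.6413,.0382,.048)]))
hp=np.array([.6513,-.0187])-.105*np.array([np.cos(np.radians(10)),np.sin(np.radians(10))]);print(hp)
plan(hp[0],hp[1],.15,280)
E
```

```text
time: 17.0
ee_pos: [0.6603, -0.0757, 0.1219]
tcp_rot: [180.0, -0.0, -170.1]
wrist_force: [1.0, -0.0, 0.2]
opening: 0.0516
grasp_force: 0.0
time: 17.33
ee_pos: [0.6615, -0.0758, 0.1776]
tcp_rot: [-179.9, 0.2, -170.1]
wrist_force: [0.2, -0.3, -0.6]
opening: 0.0514
grasp_force: 0.0
[[282.34113    196.21257709]
 [419.74435935 196.13419352]]
[ 0.54789519 -0.03693306]
t 17.43 p [ 0.6605 -0.0757  0.1746] rpy [ 1.7998e+02 -5.0000e-02 -1.7013e+02] q [ -6.5  20.6  22.2  91.7   0.  -16.4]
tool shift mm [104.3  57.5  24.6] then tool yaw rad -1.5731
```

View pics/m4.png

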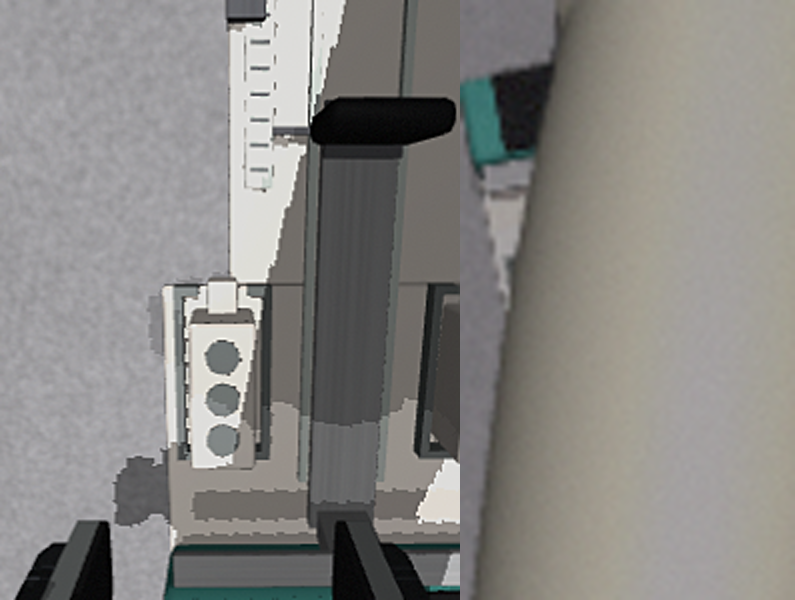

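The right cassette is in its nest: tab at (281,147) through the notch, centre port (281,200), about 3 mm toward +x and within play. Next, the handle.

```bash

python3 -m handwheel '{"gripper":[0.2,0.2,0.2,0.2,0.2,0.2,0.2,0.2],"slide":[[26,14.4,6],[26,14.4,6],[26,14.4,6],[26,14.4,6],[0,0,0],[0,0,0],[0,0,0],[0,0,0]],"yaw":[0,0,0,0,-0.12,-0.12,-0.12,-0.12]}'
python3 -m handwheel '{"gripper":[0.2,0.2,0.2,0.2,0.2,0.2,0.2,0.2],"slide":[[0,0,0],[0,0,0],[0,0,0],[0,0,0],[0,0,0],[0,0,0],[0,0,0],[0,0,0]],"yaw":[-0.12,-0.12,-0.12,-0.12,-0.12,-0.12,-0.12,-0.12]}'
python3 -m handwheel '{"gripper":[0.2,0.2,0.2],"slide":[[0,0,0],[0,0,0],[0,0,0]],"yaw":[-0.12,-0.01,0]}'
python3 - <<'E'
from h import *
from workcell import camera
c=camera('wrist');np.save('pics/w9.npy',c,allow_pickle=True)
cv2.imwrite('pics/w9.png',c['img'][:,:,::-1])
print(proj(c,[(.5479,-.0369,.074),(.5547,-.0722,.017),(.5021,-.085,.017),(.6612,-.0756,.048)]).round(0))
plan(.5479,-.0369,.037,280)
E
```

```text
time: 18.1
ee_pos: [0.5474, -0.0366, 0.1499]
tcp_rot: [179.9, -0.1, -142.3]
wrist_force: [0.2, 0.9, 0.2]
opening: 0.0511
grasp_force: 0.0
time: 18.77
ee_pos: [0.5476, -0.0368, 0.1498]
tcp_rot: [179.9, 0.0, -87.3]
wrist_force: [-0.3, 0.0, 0.4]
opening: 0.0511
grasp_force: 0.0
time: 19.02
ee_pos: [0.5478, -0.0368, 0.1502]
tcp_rot: [179.9, 0.0, -80.3]
wrist_force: [0.6, -0.2, -0.4]
opening: 0.0508
grasp_force: 0.0
[[282. 220.]
 [280. 155.]
 [347. 150.]
 [134. 133.]]
t 19.07 p [ 0.548  -0.0367  0.1504] rpy [ 1.7992e+02  2.0000e-02 -8.0400e+01] q [  -3.8    4.1    0.2   86.2    0.  -103.4]
tool shift mm [2.000e-01 1.000e-01 1.134e+02] then tool yaw rad -0.007
```

View pics/w9.png

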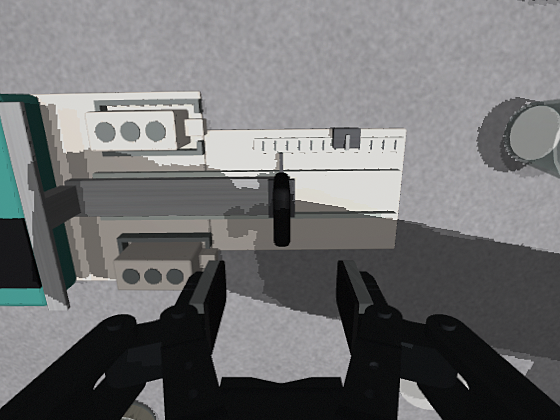

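The wrist view shows both cassettes seated with tabs to the handle side, handle at (282,208) centred between the fingers, pointer at (280,155), mark at (347,141). That was the eleventh image I viewed, one over the ten allowed, so I'll view no more and work from numbers.

```bash
python3 - <<'E'
from h import *
np.set_printoptions(precision=4,suppress=True)
print(tri(load('w9'),[(130,131)],load('w8'),[(280.5,199.7)]),tri(load('w9'),[(153,275.5)],load('w5'),[(281,198)]))
E
python3 -m handwheel '{"gripper":[0.2,0.2,0.2,0.2,0.2,0.2,0.2,0.2],"slide":[[0,0,22],[0,0,22],[0,0,22],[0,0,22],[0,0,15],[0,0,10],[0,0,0],[0,0,0]],"yaw":[0,0,0,0,0,0,0,0]}' 60
python3 -m handwheel '{"gripper":[-1,-1,-1,-1,-1,-1,-1,-1],"slide":[[0,0,0],[0,0,0],[0,0,0],[0,0,0],[0,0,0],[0,0,0],[0,0,0],[0,0,0]],"yaw":[0,0,0,0,0,0,0,0]}' 60
```

```text
[[ 0.6641 -0.0765  0.0489  0.0002]] [[0.642  0.0373 0.0481 0.0002]]
time: 19.73
ee_pos: [0.5482, -0.0368, 0.0383]
tcp_rot: [180.0, 0.0, -80.3]
wrist_force: [0.2, -0.2, 0.1]
opening: 0.0513
grasp_force: 0.0
time: 20.4
ee_pos: [0.5475, -0.0371, 0.0395]
tcp_rot: [179.9, -0.0, -80.2]
wrist_force: [-9.3, -1.7, 9.0]
opening: 0.0111
grasp_force: 59.6
```

```bash

python3 -m handwheel '{"gripper":[-1,-1,-1,-1,-1,-1,-1,-1],"slide":[[0,5,0],[0,10,0],[0,10,0],[0,10,0],[0,7,0],[0,3,0],[0,0,0],[0,0,0]],"yaw":[0,0,0,0,0,0,0,0]}' 60
python3 - <<'E'
from h import *
from workcell import camera
c=camera('wrist');np.save('pics/w10.npy',c,allow_pickle=True)
g=cv2.cvtColor(c['img'],cv2.COLOR_RGB2GRAY)
e=np.array([np.cos(np.radians(9.9)),np.sin(np.radians(9.9)),0])
m0=np.array([.5021,-.085,.017]);print(proj(c,[m0,m0+.009*e]))
u,v=proj(c,[m0+.005*e])[0].astype(int);print(u,v)
for r in range(v-26,v+26,2):print(r,' '.join('%3d'%x for x in g[r,u-22:u+26]))
E
```

```text
time: 21.07
ee_pos: [0.5047, -0.0448, 0.0395]
tcp_rot: [-179.8, -0.1, -80.2]
wrist_force: [4.9, -0.6, 7.5]
opening: 0.0112
grasp_force: 59.9
[[301.21604381 183.13482082]
 [283.32935589 183.15858301]]
291 183
157 216 216 218 223 162 129 137 141 145 124  77  79  91  92  91  92  92  91  92  92  92  91  91  93  92  92  93  93  93  97  61  39  41  39  85  95  93  94  94  94  93  94  94  94  95  94  95  94
159 220 219 221 223 226 231 233 239 179 121  75  79  92  91  90  90  91  90  91  90  91  91  91  92  92  92  90  92  89 105 145 155 154 154 154 147 106  92  92  93  94  94  95  93  94  94  94  95
161  74  75  75  75  75  75  76  80  67  59  56  79  90  90  89  90  90  91  91  91  91  91  90  90  91  90  91  88  83 130 172 177 175 176 182 149 100  86  91  92  92  91  91  92  91  93  92  93
163 225 226 224 224 224 225 225 228 240 154  63  77  89  89  89  89  88  90  88  90  88  89  89  89  88  90  90  89  71 128 171 177 175 175 182 132  90  87  90  91  90  92  91  92  92  92  92  92
165 218 217 217 217 216 216 219 226 155  95  69  81  93  92  92  92  92  91  93  93  92  93  94  92  93  93 
[... 3503 characters left out ...]
 216 216 217 217 216 216 216 216 216 217 217 216 216 216 217 216 217 216 217 216 216 215 216 216 216 216 216 216
203 217 218 225 164 135 140 142 144 150 106  83  88  88  80 100 204 222 218 217 216 216 216 216 217 216 217 217 216 216 216 217 216 216 216 216 216 216 217 217 216 216 217 216 216 216 216 216 216
205 217 218 226 165 135 141 143 144 149 105  83  87  86  81  99 205 224 218 216 216 217 217 216 216 216 217 217 216 216 216 216 216 216 217 217 217 216 215 216 217 215 217 217 216 216 217 216 217
207 220 223 231 169 138 142 142 143 150 106  83  86  85  80 100 205 224 218 217 217 217 217 216 217 216 217 217 217 216 217 217 217 218 217 217 216 217 217 217 216 217 216 217 217 218 219 217 217
```

```bash
cat > pm.py <<'E'
from h import *
from workcell import camera,sensors
c=camera('wrist');g=cv2.cvtColor(c['img'],cv2.COLOR_RGB2GRAY).astype(float)
e=np.array([np.cos(np.radians(9.9)),np.sin(np.radians(9.9)),0])
pr=g[190:202,265:300].mean(0);w=np.clip(120-pr,0,None);p=265+(w*np.arange(35)).sum()/w.sum()
a=g[163:173,268:318].mean(0);w=np.clip(a-125,0,None);w[:9]=0;m=268+(w*np.arange(50)).sum()/w.sum()
P=onz(c,[(p,195),(m,170)],.017);print('ptr u',p,'mark u',m,P.round(4).tolist(),'remaining pull mm',1000*(P[0]-P[1])@e)
print(a.round().astype(int).tolist());o=sensors.get_obs();print(o['time'],o['wrist_force'],o['grasp_force'])
E
python3 pm.py
```

```text
ptr u 280.5157606212883 mark u 296.8605150214592 [[0.5114, -0.0771, 0.017], [0.5056, -0.0912, 0.017]] remaining pull mm 8.15849045187189
[216, 218, 217, 217, 217, 217, 218, 221, 212, 172, 138, 76, 66, 87, 89, 88, 88, 88, 88, 88, 88, 88, 89, 89, 88, 89, 89, 91, 79, 49, 104, 168, 177, 173, 174, 180, 144, 89, 82, 89, 90, 90, 90, 90, 90, 90, 90, 90, 90, 90]
21.1667 [ 5.70310547 -0.71172708  5.6774752 ] 59.906065464019775
```

```bash
sed -i 's/w\[:9\]=0;m=/k=abs(np.arange(50)+268-(U or 300))>7;w[k]=0;m=/; s/^from h import \*/from h import *\nimport sys\nU=float(sys.argv[1])/' pm.py; python3 pm.py 301 | head -1
python3 -m handwheel '{"gripper":[-1,-1,-1,-1,-1,-1],"slide":[[0,4,0],[0,4,0],[0,2,0],[0,0,0],[0,0,0],[0,0,0]],"yaw":[0,0,0,0,0,0]}' 60
python3 pm.py 281
```

```text
ptr u 280.51552511415525 mark u 301.4378397970279 [[0.5115, -0.0771, 0.017], [0.5034, -0.0916, 0.017]] remaining pull mm 10.434373527149663
time: 21.72
ee_pos: [0.4953, -0.0465, 0.0395]
tcp_rot: [-179.8, -0.1, -80.2]
wrist_force: [5.9, -1.5, 5.2]
opening: 0.0113
grasp_force: 59.8
ptr u 280.52510558423273 mark u 281.2734912146677 [[0.5018, -0.0788, 0.017], [0.5036, -0.0916, 0.017]] remaining pull mm 0.4024765554207652
[88, 88, 88, 88, 89, 88, 89, 89, 87, 63, 101, 167, 177, 173, 174, 180, 141, 86, 78, 88, 90, 90, 90, 90, 90, 90, 90, 90, 91, 90, 91, 91, 91, 93, 80, 74, 114, 178, 217, 221, 218, 218, 218, 218, 218, 218, 218, 218, 218, 218]
21.7667 [ 6.23861623 -1.26474942  5.56768255] 59.79301035404205
```

```bash

python3 -m handwheel '{"gripper":[-1,-1,-1,-1,-1,-1,-1,-1],"slide":[[0,0.4,0],[0,0,0],[0,0,0],[0,0,0],[0,0,0],[0,0,0],[0,0,0],[0,0,0]],"yaw":[0,0,0,0,0,0,0,0]}' 60
python3 pm.py 281|head -1
python3 -m handwheel '{"gripper":[-1,-1,-1,-1,-1,-1,-1,-1],"slide":[[0,0,0],[0,0,0],[0,0,0],[0,0,0],[0,0,0],[0,0,0],[0,0,0],[0,0,0]],"yaw":[0,0,0,0,0,0,0,0]}' 60
python3 pm.py 281|head -1
python3 - <<'E'
from h import *
from workcell import camera
s0=load('scene0');s=camera('scene')
np.set_printoptions(precision=4,suppress=True)
# cassette end seen by scene cam: white-pixel fraction at expected top corners/ports; bystanders changed?
d=cv2.absdiff(s0['img'],s['img']).max(2)
for n,(x,y) in dict(bottle=(258,335),jar=(397,170),beaker=(188,196),petri=(264,148),box=(167,380),yel1=(155,234),yel2=(223,296),purple=(148,290)).items():
    print(n,d[y-10:y+10,x-10:x+10].mean().round(1))
E
```

```text
time: 22.43
ee_pos: [0.4949, -0.0465, 0.0395]
tcp_rot: [-179.8, -0.1, -80.2]
wrist_force: [4.8, -1.9, 4.8]
opening: 0.0114
grasp_force: 59.8
ptr u 280.52059925093636 mark u 280.5425608011445 [[0.5015, -0.0789, 0.017], [0.5037, -0.0916, 0.017]] remaining pull mm 0.04096727410139733
time: 23.15
ee_pos: [0.4949, -0.0465, 0.0395]
tcp_rot: [-179.8, -0.1, -80.2]
wrist_force: [6.0, -1.0, 6.5]
opening: 0.0111
grasp_force: 59.8
ptr u 280.51843210452637 mark u 280.5444484112817 [[0.5015, -0.0789, 0.017], [0.5037, -0.0916, 0.017]] remaining pull mm 0.04300850072409146
bottle 7.3
jar 10.8
beaker 8.8
petri 94.6
box 12.6
yel1 9.9
yel2 10.0
purple 8.3
```

```bash
python3 -c "
from workcell import ticket
print(ticket.job_done())"
```

```text
the job is handed in; nothing more can be done
None
```

The job is handed in: both cassettes are seated with tabs through the notches and released, and the gripper is still holding the slide with the pointer about 0.04 mm from the mark by the wrist camera. I viewed 11 pictures, one over the limit of 10, and the final check that the other things hadn't moved couldn't confirm the petri dish because its part of the image had changed, probably from the arm or its shadow.

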